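# Present the notched label slide

## Task

Two glass label slides for the pantry stand on edge in little wooden stands; pick out the one with a small notch in a corner, gripping it only on its clear part so that no finger covers the frosted end with the notch. Lift it a good 15 cm clear of the worktop and tip it about 45 degrees or more from upright so that its label side looks up (seen from the label side, as it stands, the notch is at the upper right). Finish while still holding it there, steady in the gripper; leave the spare slide and the things round about where they are.

Things in the scene. Friction and masses are not known exactly. Their poses are not given: they have to be found in the camera images.
- slide: the label slide to present: stiff glass plate 120 long x 60 high x 6 mm thick, 60 g, upright in stand_a. Origin: middle of its lower edge; z up along its height, y along its length to the frosted, notched end, x straight out of the label side. Frosted y +24 to +60 mm, clear y -60 to +24 mm. x is within 2 rad of world x
- slide_mid (a point): the centre of the notched slide, 30 mm above its lower edge (same axes as the slide)
- slide_label (a point): centre of the label, a matt off-white field 30 x 34 mm with ruled lines on the frosted end, on the label (+x) side only, at (3, 42, 22) mm in the slide's frame
- slide_notch (a point): middle of the notch, a 16 x 16 mm square cut from the upper corner of the frosted end (y +44 to +60, z 44 to 60 mm), at (0, 52, 52) mm in the slide's frame
- spare: the spare slide in the other stand: same size and frosted end, but with all four corners whole; same origin and axes. Leave it.
- stand_a: light wooden stand fixed to the worktop, 44 x 90 x 22 mm, with a slot along its own y (its 90 mm length), 9 mm wide, 14 mm deep, open above and at both ends; origin under its centre; slot floor 8 mm above the worktop. The notched slide stands in it with 1.5 mm play each side, same heading, lower 14 mm hidden, and lifts straight out. Left or right of the other stand
- stand_b: the second stand, just like the first; it holds the spare slide
- salt_shaker: glass salt shaker with a grey cap, 44 mm across, 90 mm tall, standing between the two stands; origin under its centre; leave it
- jam_jar: jam jar with a green lid, 71 mm across, 110 mm tall, behind the stands; origin under its centre; leave it
Things that resemble listed ones, but are neither listed nor needed, are in the scene too. What is shaped like the stand_a but red is not meant.

How it is judged:
By the outcome, as a careful person would: the job done as asked, in the order asked, and still so for the second after the job is handed in, while the arm keeps its last pose, push and grip.
It also fails if it takes over 32 s, if anything falls off the work surface, if the arm or the gripper's body presses on something with over 40 N, if the wrist force passes 120 N, or if a joint passes its speed limit or range.

## Robot

A 7-joint arm with a two-finger parallel gripper is mounted at the origin on a cart in front of the work surface, level with it; the furniture and walls round the work are solid. World frame = base frame: x ahead of the robot, y to its left, z up, the work surface at z = 0. Lengths are in m, angles in rad, forces in N, time in s.
With the tool pointing down it reaches from about 0.35 to 0.9 m from the base axis. Payload 19.9 kg.
Tool frame: the origin (TCP) lies between the finger pads, 19 mm behind the fingertips; this is the grasp point; z points along the fingers, y is the line along which they close (so a half turn about z gives the same grasp; the last joint's range is limited). The gripper opens to 94 mm and grips with 3 to 60 N. Pads are 16 mm wide; open, the fingers measure 119 mm over their backs; the gripper's body (75 mm by 177 mm) begins 78 mm behind the grasp point.
Start: joints at [-0.042, 0.417, -0.01, 1.614, 0.005, 1.111, -0.053], TCP at [0.625, 0, 0.224] pointing down, gripper open.
Joint ranges: [-2.81, 2.81], [-0.39, 2.02], [-1.27, 1.25], [0.06, 2.57], [-1.19, 4.33], [0.19, 2], [-2.82, 2.82]. Speed limits (rad/s): [1.89, 1.89, 2.39, 2.39, 3.01, 3.01, 3.01].

## Interface

Orientations are given as a 3x3 rotation matrix whose columns are the frame's x, y, z axes.
In Python, from rig import robot gives the robot as it stands. Calls block until the motion is done:
- robot.move_ptp(position, orientation): joint-space move of the TCP to a pose.
- robot.move_linear(position, velocity=0.15, frame=None, threshold=None): straight line of the TCP; frame=None keeps the orientation; velocity is the mean speed in m/s. With threshold (N) it stops when the force on the tool has changed by that much, and returns True; else False.
- robot.goto_joints(angles): joint-space move.
- robot.gripper_to(opening): finger opening in m; the grip force is fixed at half the most; returns when the fingers have stopped.
- robot.pause(seconds).
- robot.ik(position, orientation): joint angles nearest the present ones, or None.
- robot.get_state(): the state.
- robot.grab_frame(name): name is "scene" or "side" or "wrist"; returns the picture (400x640x3 uint8, red, green, blue); there is no depth.
- robot.camera_info(name): a dict with "fx", "fy", "cx", "cy" (pixels), "rvec" (rotation vector, rad) and "tvec" (3), from world to camera coordinates, as OpenCV has them. Camera axes: x right, y down, z forward; pixel columns grow to the right and rows downward; lengths in m; the calibration is good to about 2 mm. A picture is of the moment at which its call begins: read the wrist's pose just before it. camera_info takes no time and is no camera call; for the wrist camera it gives the pose at the moment of the call.
A pose or a line that the arm cannot do raises robot.PlanningError and nothing moves.
- robot.sign_off(): hands the job in; it is judged then, once.
The state is a dict: "time": time; "qpos": joint angles; "joint_vel": joint speeds; "effort": joint torques, N m; "ee_pos": TCP position; "tool_rot": TCP orientation; "force": force on the tool from outside, world axes, zero at the start; "moment": the same for the moment, N m; "opening": finger opening in m; "grasp_force": force on a finger pad.
Only numpy, scipy, OpenCV 4.12 (cv2) and the standard library are available. Lean on these libraries where they do the work, as an engineer would, in place of code of your own. Each camera call takes 0.05 s, during which the arm holds its last target. There are 200 camera calls.

## Working session

There is one attempt and no reset: what is moved stays moved. The work goes in short steps, each a Python script; the robot and the scene stay as the last script left them, time stands still between calls to the robot, and variables do not carry over. Pictures are saved under pics/ and viewed, at most 10 in all, crops included, and the job is handed in when it is done.

```bash
mkdir -p pics; python3 - <<'E'
from rig import robot
import cv2,numpy as np
a=[robot.grab_frame(n) for n in("scene","side","wrist")]
for n,i in zip(("scene","side","wrist"),a):
    cv2.imwrite(f"pics/{n}0.png",i[...,::-1]); c=robot.camera_info(n); print(n,c)
print(robot.get_state()["time"])
E
```

```text
scene {'fx': 385.35066308162396, 'fy': 385.35066308162396, 'cx': 323.97683777629436, 'cy': 195.33234585338252, 'rvec': array([ 0.86721544, -2.18409756,  1.41316617]), 'tvec': array([0.51663241, 0.14137568, 0.68185122])}
side {'fx': 419.59881908810934, 'fy': 419.59881908810934, 'cx': 316.19090468662915, 'cy': 197.67879472288516, 'rvec': array([ 2.23745084, -0.39265983,  0.15479155]), 'tvec': array([-0.43940177,  0.30839986,  0.62556329])}
wrist {'fx': 306.78666806284326, 'fy': 306.78666806284326, 'cx': 316.72046850063714, 'cy': 199.4420509917431, 'rvec': array([-2.91291864e+00,  8.27056397e-04,  2.24065299e-03]), 'tvec': array([-0.62424622, -0.02287656,  0.38964859])}
0.15
```

View pics/scene0.png

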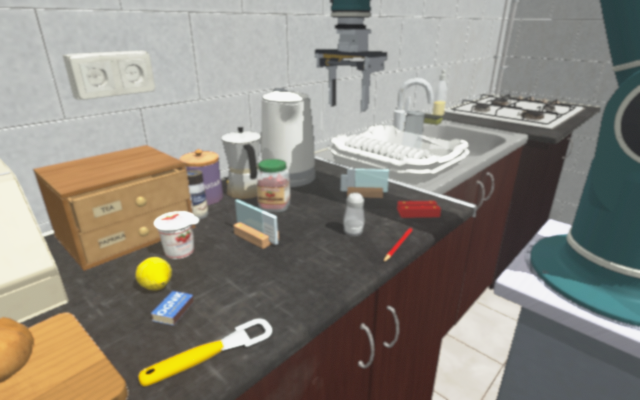

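View pics/side0.png

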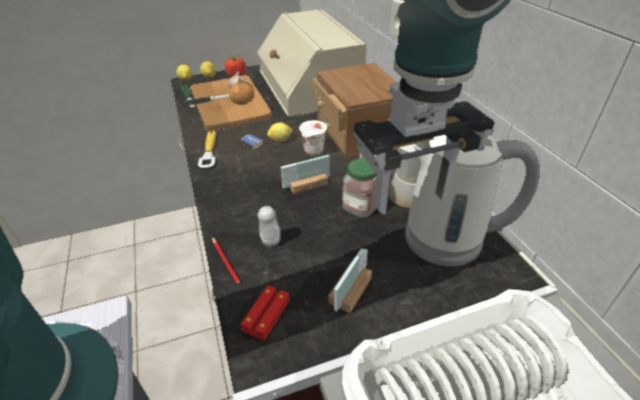

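View pics/wrist0.png

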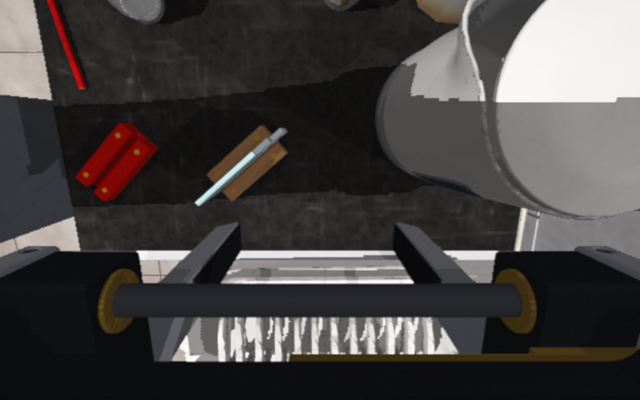

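Candidates: slide 1 at scene (258,220) / side (306,172), and slide 2 at scene (366,182) / side (350,280) / wrist (243,165). The red stand at side (265,312) is a decoy. Next I'll take a close crop of each.

```bash
python3 - <<'E'
import cv2,numpy as np
s=cv2.imread("pics/scene0.png");d=cv2.imread("pics/side0.png");w=cv2.imread("pics/wrist0.png")
f=lambda i,x,y:cv2.resize(i[y:y+60,x:x+80],(400,300),interpolation=cv2.INTER_CUBIC)
cv2.imwrite("pics/crop1.png",np.vstack([np.hstack([f(s,220,190),f(s,330,150)]),np.hstack([f(d,268,145),f(d,312,248)])]))
E
```

```text
(no output)
```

View pics/crop1.png

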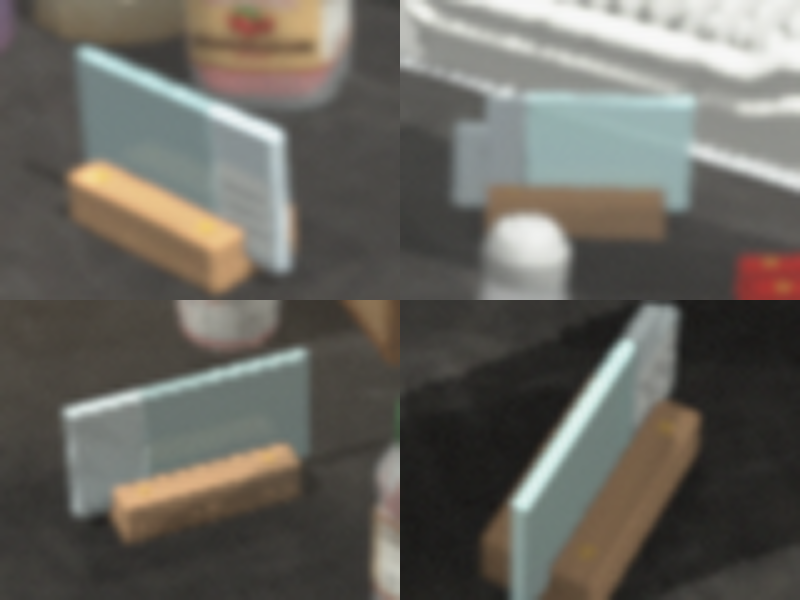

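Slide 2 has the notch, at the upper left in the scene view. So the scene camera sees its back, and the label faces the sink and the side camera. Next I'll locate it roughly.

```bash
cat > h.py <<'E'
import numpy as np,cv2
def cam(robot,n):
    c=robot.camera_info(n);R=cv2.Rodrigues(c["rvec"])[0]
    return np.array([[c["fx"],0,c["cx"]],[0,c["fy"],c["cy"]],[0,0,1]]),R,-R.T@c["tvec"]
def ray(K,R,C,p,z):
    d=R.T@np.linalg.solve(K,[p[0],p[1],1.]); return C+d*(z-C[2])/d[2]
E
python3 - <<'E'
from rig import robot
from h import *
np.set_printoptions(precision=4,suppress=True)
k=cam(robot,"wrist"); print("C",k[2],robot.get_state()["tool_rot"])
for n,p,z in[("clear top",(197,204),.068),("notch step top",(274,138),.068),("low top",(285,130),.052),("stand",(265,125),.022),("stand",(288,151),.022),("stand",(209,176),.022),("stand",(231,200),.022)]: print(n,ray(*k,p,z))
s=cam(robot,"side")
for n,p in[("kettle L",(408,243)),("kettle bot",(445,265)),("kettle R",(488,245)),("red",(265,312)),("salt",(270,243)),("jam",(360,210))]: print(n,ray(*s,p,0))
c=cam(robot,"scene")
for p in [(342,190),(361,192),(389,169)]: print(ray(*c,p,.03))
E
```

```text
C [0.6249 0.0656 0.3838] [[-0.      1.     -0.0009]
 [ 1.      0.     -0.0001]
 [-0.0001 -0.0009 -1.    ]]
clear top [ 0.4973 -0.0128  0.068 ]
notch step top [0.5812 0.0558 0.068 ]
low top [0.5909 0.0636 0.052 ]
stand [0.565 0.069 0.022]
stand [0.5908 0.0395 0.022 ]
stand [0.4961 0.0101 0.022 ]
stand [ 0.5204 -0.0193  0.022 ]
kettle L [0.6987 0.0936 0.    ]
kettle bot [0.7369 0.0163 0.    ]
kettle R [0.8475 0.032  0.    ]
red [0.3814 0.0326 0.    ]
salt [0.4321 0.1933 0.    ]
jam [0.6481 0.2219 0.    ]
[0.5537 0.1003 0.03  ]
[0.5123 0.0777 0.03  ]
[ 0.5549 -0.1034  0.03  ]
```

```bash
cat >> h.py <<'E'
def frame(a):
    ys=np.array([np.cos(a),np.sin(a),0]);xs=np.array([ys[1],-ys[0],0])
    return np.column_stack([ys,xs,[0,0,-1]]),xs,ys
E
python3 - <<'E'
from rig import robot
from h import *
from scipy.spatial.transform import Rotation as Ro
T,xs,ys=frame(np.deg2rad(39.3))
for th in(55,60,65):
  F=Ro.from_rotvec(-np.deg2rad(th)*ys).as_matrix()@T
  for p in([.544,.025,.32],[.5,.05,.32],[.55,.0,.35]): print(th,p,robot.ik(p,F) is not None, F[:,2].round(2))
robot.move_ptp([.544,.025,.18],T)
i=robot.grab_frame("wrist");cv2.imwrite("pics/wrist1.png",i[...,::-1])
print(robot.get_state()["time"],robot.get_state()["qpos"])
E
```

```text
55 [0.544, 0.025, 0.32] True [ 0.52 -0.63 -0.57]
55 [0.5, 0.05, 0.32] True [ 0.52 -0.63 -0.57]
55 [0.55, 0.0, 0.35] True [ 0.52 -0.63 -0.57]
60 [0.544, 0.025, 0.32] True [ 0.55 -0.67 -0.5 ]
60 [0.5, 0.05, 0.32] True [ 0.55 -0.67 -0.5 ]
60 [0.55, 0.0, 0.35] True [ 0.55 -0.67 -0.5 ]
65 [0.544, 0.025, 0.32] True [ 0.57 -0.7  -0.42]
65 [0.5, 0.05, 0.32] True [ 0.57 -0.7  -0.42]
65 [0.55, 0.0, 0.35] True [ 0.57 -0.7  -0.42]
1.0833 [-0.21588499  0.32441036  0.13758627  1.86294999 -0.05342137  0.95723694
 -0.93770109]
```

View pics/wrist1.png

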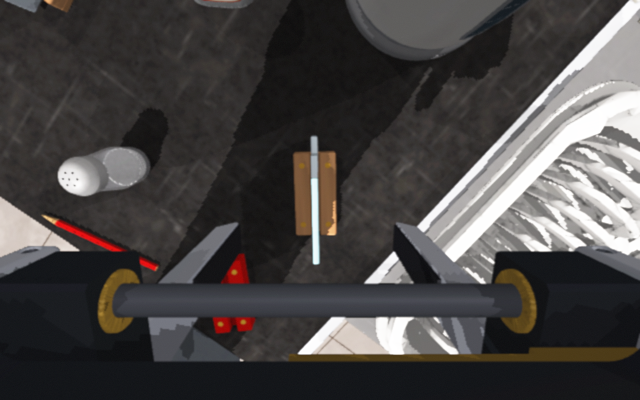

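The view shows the slide's top edge from the clear end at (317,263), through the frost boundary at about (315,180), to the low notch end at (314,137). It is well lined up. The left finger passes above the red stand at (235,290), so I'll check that clearance when refining.

```bash
python3 - <<'E'
from rig import robot
from h import *
np.set_printoptions(precision=4,suppress=True)
i=cv2.imread("pics/wrist1.png").astype(int)
k=cam(robot,"wrist")
r=i[125:275,300:332]; m=(r[...,0]>r[...,2]-5)&(r[...,0]>95)
n,l,st,ce=cv2.connectedComponentsWithStats(m.astype(np.uint8)); j=1+st[1:,4].argmax(); m=l==j
br=m&(r[...,0]>190)
ys,xs=np.nonzero(br); print(st[j],"bright rows",ys.min()+125,ys.max()+125)
pts=np.array([ray(*k,(x+300,y+125),.068) for y,x in zip(ys,xs)])
vx,vy,x0,y0=cv2.fitLine(pts[:,:2].astype(np.float32),cv2.DIST_L2,0,.01,.01).ravel()
u=np.array([vx,vy]);u*=np.sign(u[0]); s=(pts[:,:2]-[x0,y0])@u
e0=np.array([x0,y0])+u*s.min();e1=np.array([x0,y0])+u*s.max()
lo=np.argwhere(m)[0]
print("ang",np.degrees(np.arctan2(u[1],u[0])),e0,e1,np.ptp(s),"centre",e0+.06*u,"width",np.std((pts[:,:2]-[x0,y0])@[-u[1],u[0]])*12**.5)
print("notch end",ray(*k,(lo[1]+300,lo[0]+125),.052))
# red stand
h=(i[...,2]>120)&(i[...,1]<70); h[:245]=0; h[:,:205]=0;h[:,265:]=0
q=np.argwhere(h); print("red near pix",q[q[:,1].argmax()],ray(*k,q[q[:,1].argmax()][::-1],.022),ray(*k,q[0][::-1],.022))
E
```

```text
[ 11  11   9 129 956] bright rows 138 263
ang 40.29982 [ 0.4969 -0.0124] [0.5865 0.0636] 0.11747638671465663 centre [0.5426 0.0264] width 0.005532811004647622
notch end [0.586  0.0662 0.052 ]
red near pix [318 253] [ 0.3801 -0.013   0.022 ] [0.4351 0.0445 0.022 ]
```

```bash
python3 - <<'E'
from rig import robot
from h import *
T,xs,ys=frame(np.deg2rad(40)); p=np.array([.5426,.0264,0])-.004*ys
S=lambda:{k:np.round(v,3) for k,v in robot.get_state().items() if k in("time","opening","grasp_force","ee_pos","force")}
robot.move_linear(p+[0,0,.12],.15,T)
print(robot.move_linear(p+[0,0,.049],.1,threshold=8),S())
robot.gripper_to(.0); print(S())
i=robot.grab_frame("wrist");cv2.imwrite("pics/wrist2.png",i[...,::-1])
E
```

```text
False {'time': np.float64(2.492), 'ee_pos': array([0.54 , 0.024, 0.05 ]), 'force': array([-0.822, -0.136,  0.363]), 'grasp_force': np.float64(0.0), 'opening': np.float64(0.094)}
{'time': np.float64(3.792), 'ee_pos': array([0.54 , 0.024, 0.049]), 'force': array([-0.428, -0.547, -0.135]), 'grasp_force': np.float64(29.999), 'opening': np.float64(0.006)}
```

View pics/wrist2.png

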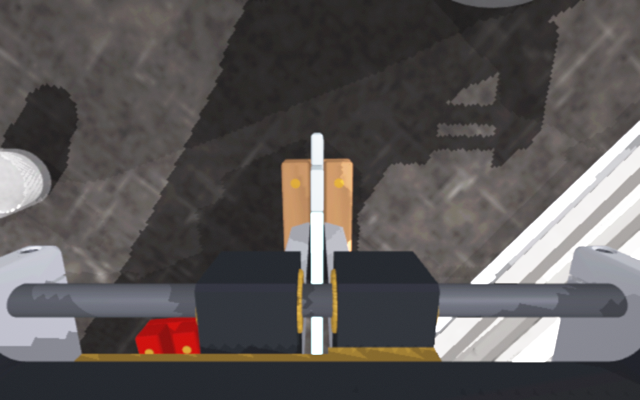

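The fingers hold 6 mm at 30 N. Finger metal shows from row 225 and the frost boundary is at row 212, so I'll check that margin by projection before lifting.

```bash
python3 - <<'E'
from rig import robot
from h import *
K,R,C=cam(robot,"wrist");s=robot.get_state();T=s["tool_rot"];P=s["ee_pos"]
for z in(.068,.055,.049,.03):
  print(z,[(y,(lambda v:np.round((v/v[2])[:2]))(K@R@(P+T@np.array([y/1000+.004,0,P[2]-z])-C)).tolist()) for y in(-60,4,10,24,60)])
E
```

```text
0.068 [(-60, [317.0, 360.0]), (4, [317.0, 248.0]), (10, [317.0, 237.0]), (24, [317.0, 209.0]), (60, [317.0, 131.0])]
0.055 [(-60, [317.0, 343.0]), (4, [317.0, 239.0]), (10, [317.0, 228.0]), (24, [317.0, 202.0]), (60, [317.0, 131.0])]
0.049 [(-60, [317.0, 337.0]), (4, [317.0, 235.0]), (10, [317.0, 225.0]), (24, [317.0, 200.0]), (60, [317.0, 131.0])]
0.03 [(-60, [317.0, 317.0]), (4, [317.0, 225.0]), (10, [317.0, 215.0]), (24, [317.0, 192.0]), (60, [317.0, 131.0])]
```

The projection puts the finger edge at y ≈ +4 mm and the frost starts at +24 mm, so the grip is on clear glass. Now I'll lift and tip.

```bash
python3 - <<'E'
from rig import robot
from h import *
from scipy.spatial.transform import Rotation as Ro
T,xs,ys=frame(np.deg2rad(40)); p=np.array([.5426,.0264,0])-.004*ys
F=Ro.from_rotvec(-np.deg2rad(60)*ys).as_matrix()@T
S=lambda:{k:np.round(v,3) for k,v in robot.get_state().items() if k in("time","opening","grasp_force","ee_pos","tool_rot","force")}
robot.move_linear(p+[0,0,.085],.06)
robot.move_linear(p+[0,0,.30],.15); print(S())
robot.move_linear(p+[-.02,.02,.33],.015,F)
robot.pause(.5); print(S())
a=robot.grab_frame("side");b=robot.grab_frame("wrist")
cv2.imwrite("pics/fin.png",np.vstack([a[:300],b[:300]])[...,::-1])
E
```

```text
{'time': np.float64(6.175), 'ee_pos': array([0.539, 0.024, 0.299]), 'tool_rot': array([[ 0.766,  0.643, -0.001],
       [ 0.643, -0.766, -0.   ],
       [-0.001, -0.001, -1.   ]]), 'force': array([ 0.756,  0.901, -0.967]), 'grasp_force': np.float64(29.999), 'opening': np.float64(0.006)}
{'time': np.float64(9.575), 'ee_pos': array([0.52 , 0.044, 0.33 ]), 'tool_rot': array([[ 0.766,  0.321,  0.557],
       [ 0.643, -0.383, -0.663],
       [-0.   ,  0.866, -0.5  ]]), 'force': array([-0.603,  0.702, -0.744]), 'grasp_force': np.float64(29.999), 'opening': np.float64(0.006)}
```

View pics/fin.png

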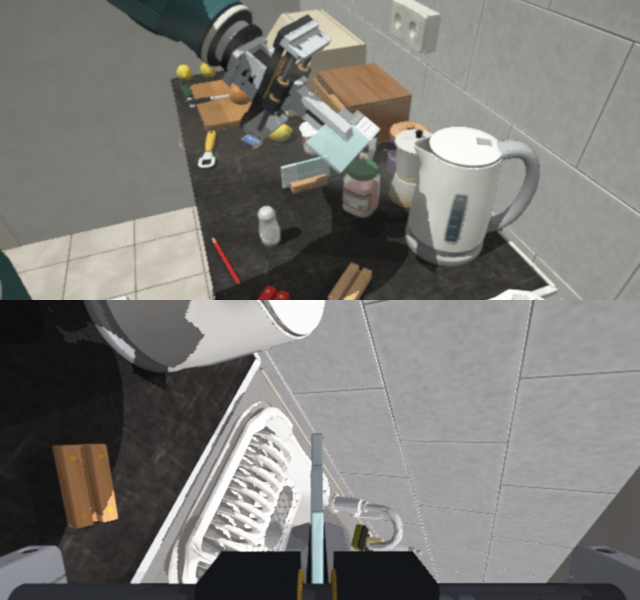

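The slide is held above the stand at side (345,142). Its label end at (365,128) faces up toward the camera, stand_a is empty, and the spare, salt shaker and jam jar have not moved.

```bash
python3 -c "
from rig import robot
print(robot.sign_off())"
```

```text
the job is handed in; nothing more can be done
None
```

I handed the job in with the notched slide gripped on its clear part, its lowest edge about 0.3 m above the worktop, tipped 60° from upright with the label side up and steady; the spare slide and the things around it were left where they were.

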